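Free the transit bolt of a measuring slide and bring the slide to its working stop

TASK

Get the measuring slide ready for use: take the long T-handle socket wrench from its stand and use it to unscrew (anticlockwise) the captive transit bolt at the bottom of the column's deep bore until it is fully up. Put the wrench back upright in its stand; then hold the red lock tab down while you push the slide along to its end stop beside the sample, and let the tab spring back. Do not touch the stylus unit, drop the wrench or disturb the other things.

Things in the scene. Friction and masses are not known exactly. Their poses are not given: they have to be found in the camera images.
- wrench: T-handle socket wrench, 140 mm long, 280 g, standing upright in its stand, socket down. Origin: centre of its open socket end; its z runs up the shank, its x along the T. A steel tube 30 mm across from 0 to 93 mm, a 14 mm neck to 114 mm, then a black T-handle centred on the axis at 114 to 140 mm, 108 mm long (x) and 16 to 18 mm wide (y). In its lower end: a six-sided recess 22.4 mm across flats, 12 mm deep.
- stand: Fixed round stand of the wrench. Origin: centre of its underside. Base disc 84 mm across, 10 mm high (the wrench stands on it, so its origin is then 10 mm above the stand's); upright sleeve 39 mm bore, its flared mouth 64 mm above the desk.
- slide_base: Fixed black granite base of the measuring slide, 140 (x) by 300 (y) by 26 mm. Origin: at desk height below the line along which the bore travels; its y is the direction in which the slide runs to the end stop and the sample (a shaft in a V-block). The slide's tab side faces its -x.
- slide (a joint): Travel of the slide along the base's +y: 0 parked (start), 0.080 m at the end stop. Drag about 3 N. It cannot move while the transit bolt is down, nor while the tab's nose is in the rack (teeth every 8 mm).
- bore_mouth (a point): Centre of the bore's mouth on top of the slide's square 56 mm column, 137 mm above the desk; moves with the slide. Straight bore 32 mm wide, mouth flared to about 40 mm. The bore's floor lies 90 mm below the mouth; on it stands the hexagon bolt head, 21 mm across flats, its chamfered top 77 mm below the mouth while the bolt is down. Its angle is not known. A wrench resting on it unengaged has its socket end about 10 mm higher than one that has dropped over it.
- transit_bolt (a joint): Height of the captive transit bolt: 0 screwed down, rises 8 mm per anticlockwise turn (seen from above) to its stop at 0.0066 m; the slide is free above 0.005 m. Starts at 0 to 0.8 mm. Its head needs about 0.25 N m to turn, rises with it and stays where it is left.
- tab_pad (a point): Top of the red lock tab, where to press, 104 mm above the desk on the column's -x side (76 mm from the bore's axis; the pad reaches 10 mm further out and inward to the column). 38 mm wide between two upright guard cheeks of the slide, 46 mm apart inside, 18 mm higher than the pad; pushing a cheek moves the slide.
- lock_tab (a joint): Angle of the lock tab: 0 sprung up (locked), 0.14 rad pressed to its stop, about 5.5 mm down at the pad; takes about 2.5 N to start and 6 N to hold down; the nose is clear of the rack above 0.08 rad. It springs back by itself.
- stylus_unit: Fragile grey stylus unit on the +y side of the column, 75 to 111 mm above the desk, reaching 93 mm from the bore's axis: not to be touched. Its frame is the slide's: origin at desk height below the bore's axis.
- objective_can: Loose white screw can, 47 mm across, 52 mm high, origin under its centre: leave alone.
- sample_dish: Loose covered glass dish, 64 mm across, 14 mm high, origin under its centre: leave alone.
- loupe: Loose folding magnifier, 37 x 84 x 15 mm, origin under its centre: leave alone.
- micrometer: Loose micrometer, 51 x 126 x 19 mm, origin under its centre: leave alone.
There are look-alikes about, which are no part of the job. There is more than one size of the stand; the job needs the larger.

How it is judged:
By the outcome, as a careful person would: the job done as asked, in the order asked, and still so for the second after the job is handed in, with the robot touching nothing.
It also fails if it takes over 72 s, if anything falls off the work surface, if the arm or the gripper's body presses on something with over 40 N, if the wrist force passes 120 N, or if a joint passes its speed limit or range.

ROBOT

A 6-joint arm with a two-finger parallel gripper is mounted at the origin on a cart in front of the work surface, level with it; the furniture and walls round the work are solid. World frame = base frame: x ahead of the robot, y to its left, z up, the work surface at z = 0. Lengths are in m, angles in rad, forces in N, time in s.
With the tool pointing down it reaches from about 0.35 to 0.95 m from the base axis. Payload 17.4 kg.
Tool frame: the origin (TCP) lies at the very end of the fingers, on their centre line; the grasp point (between the pads) lies 19 mm behind it; y points along the fingers, x is the direction in which the jaws open and shut, and the axes are right-handed (so a half turn about y gives the same grasp; the last joint's range is limited). The gripper opens to 93 mm and grips with 3 to 60 N. Pads are 15 mm wide; open, the fingers measure 128 mm over their backs; the gripper's body (75 mm by 188 mm) begins 65 mm behind the grasp point.
Start: joints at [-1.175, 0.116, 1.442, -0, 1.584, -0.038], TCP at [0.284, -0.612, 0.219] pointing down, gripper open.
Joint ranges: [-2.83, 2.83], [-0.83, 2.19], [0.07, 2.5], [-1.14, 4.28], [0.01, 3], [-2.97, 2.97]. Speed limits (rad/s): [1.89, 1.89, 2.22, 3.14, 3.14, 3.14].

INTERFACE

Orientations are given as [roll, pitch, yaw] about the fixed x, y, z axes, in that order (R = Rz(yaw) Ry(pitch) Rx(roll)).
In Python, from rig import bot gives the robot as it stands. The module is installed in compiled form; this text tells all that it offers.
- The arm moves only by the shell command python3 -m inch 'ROWS'. ROWS is JSON, a list of rows, each a list of 7 numbers: the shift along the world's x, y, z in m, then the turn, a rotation vector about the world's x, y, z in degrees, then the opening, from 0 (shut) to 1 (fully open). In form: [[dx, dy, dz, wx, wy, wz, hand], ...]. A call has exactly 5 rows; each row shifts and turns the commanded pose from where the row before left it; what a row does not reach is not made up. A row lasts 1/8 s, in which the tool goes at most 62.5 mm and 10.7 degrees, less where a joint would pass 70% of its speed; a pose out of reach is approached as far as the arm can. A call with a gripper value outside its range is refused whole. The fingers move at their own pace and stop on an object; the grip force is fixed at half the most. Time passes only in rows, so rows that do not move let the fingers close, or fill a call up. It gives the time, the measured TCP pose, the force and the opening at its end, in the units of the state.
- bot.state(): the state, without advancing time (a new reading comes with each control period).
- bot.read_camera(name): name is "side" or "top"; returns a dict with "color" (480x640x3 uint8, red, green, blue), "camera_matrix" (3x3 intrinsics, pixels), "dist" ([k1, k2, p1, p2, k3] as OpenCV has them; the pictures are not rectified), "R" (3x3) and "t" (3): a world point X has camera coordinates R X + t. Camera axes: x right, y down, z forward; pixel columns grow to the right and rows downward; lengths in m; the calibration is good to about 2 mm. A picture is of the moment at which its call begins. There is no depth.
- bot.sign_off(): hands the job in, once; it reports no verdict.
The state is a dict: "clock": time; "joints": joint angles; "qvel": joint speeds; "joint_efforts": joint torques, N m; "position": TCP position; "eef_rot": TCP orientation; "wrist_force": force on the tool from outside, world axes, zero at the start; "ft_torque": the same for the moment, N m; "opening": finger opening in m.
Only numpy, scipy, OpenCV 4.12 (cv2) and the standard library are available. Lean on these libraries where they do the work, as an engineer would, in place of code of your own. Each camera call takes 0.05 s, during which the arm holds its last target.

## Working session

There is one attempt and no reset: what is moved stays moved. The work goes in short steps, Python scripts to look and compute and a shell command to move; the robot and the scene stay as the last step left them, time stands still between calls to the robot, and variables do not carry over. Pictures are saved under pics/ and viewed, and the job is handed in when it is done.

```bash
mkdir -p pics; ls
python3 - <<'E'
from rig import bot
import cv2,json,numpy as np
s=bot.state();print(s)
for n in("side","top"):
    d=bot.read_camera(n);cv2.imwrite(f"pics/{n}0.png",d["color"][:,:,::-1]);print(n,d["camera_matrix"],d["dist"],d["R"],d["t"])
E
```

```text
pics
{'clock': 0.0, 'joints': array([-1.17480325e+00,  1.16482889e-01,  1.44226978e+00, -1.51526118e-05,
        1.58399410e+00, -3.77993423e-02]), 'qvel': array([-0.00189035, -0.00032855,  0.00150895,  0.0001997 ,  0.00101804,
       -0.00065135]), 'joint_efforts': array([-5.27908032e-04, -7.21261096e+01, -6.22609019e+01,  7.79330288e-02,
        2.39038520e-02, -8.15142266e-05]), 'position': array([ 0.28362138, -0.61229598,  0.21790447]), 'eef_rot': array([-1.57076785e+00,  1.15385761e-03, -1.13700408e+00]), 'wrist_force': array([-0.89949132, -0.74411448, -0.68967213]), 'ft_torque': array([-0.07081036,  0.01337752, -0.00159053]), 'opening': 0.09273607147461425}
side [[452.88023128   0.         319.84824821]
 [  0.         452.88023128 236.90588012]
 [  0.           0.           1.        ]] [0.03137153 0.         0.         0.         0.        ] [[ 0.71393572  0.70002147  0.01630098]
 [ 0.53954479 -0.53513266 -0.65001881]
 [-0.44630394  0.47286676 -0.75974326]] [-0.33592656 -0.27797536  1.28410311]
top [[468.53605328   0.         317.06733831]
 [  0.         468.53605328 241.25545754]
 [  0.           0.           1.        ]] [-0.0208574  0.         0.         0.         0.       ] [[ 5.11620060e-03 -9.99986259e-01  1.14314845e-03]
 [-9.87145233e-01 -5.23311160e-03 -1.59740111e-01]
 [ 1.59743899e-01 -3.11191089e-04 -9.87158442e-01]] [-0.08656531  0.58228032  0.90670344]
```

View pics/side0.png

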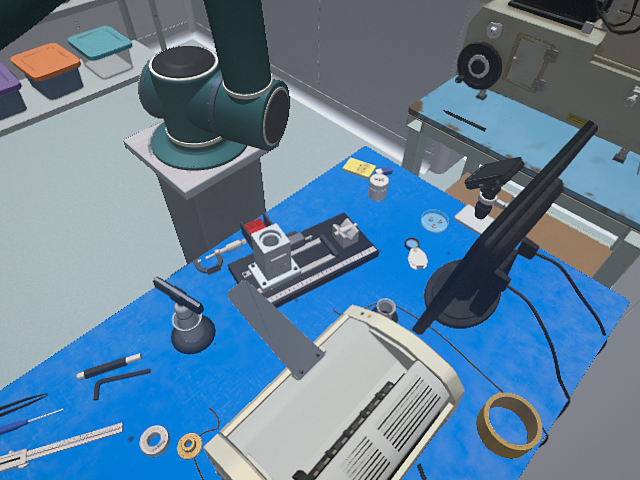

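View pics/top0.png

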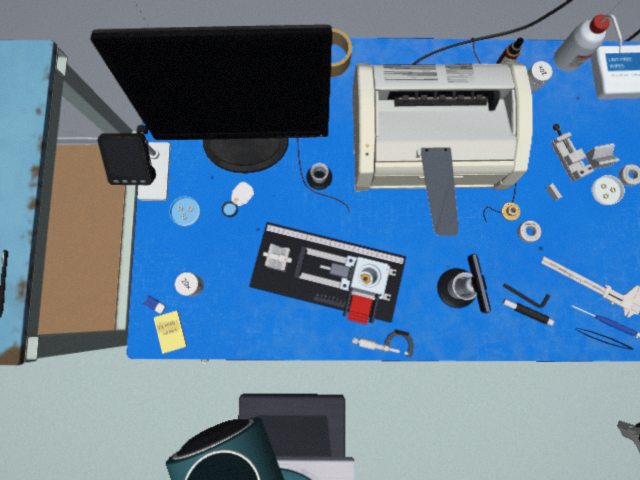

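```bash
cat > h.py <<'E'
import numpy as np,cv2
from rig import bot
def cam(n): return bot.read_camera(n)
def ray(d,u,v):
    p=cv2.undistortPoints(np.array([[[u,v]]],float),d["camera_matrix"],np.array(d["dist"])).ravel()
    R=np.array(d["R"]);t=np.array(d["t"]); return -R.T@t, R.T@np.array([p[0],p[1],1])
def onz(d,u,v,z):
    c,r=ray(d,u,v); return c+r*(z-c[2])/r[2]
def tri(d1,p1,d2,p2):
    c1,r1=ray(d1,*p1);c2,r2=ray(d2,*p2)
    s=np.linalg.lstsq(np.c_[r1,-r2],c2-c1,rcond=None)[0]
    a=c1+s[0]*r1;b=c2+s[1]*r2; return (a+b)/2,np.linalg.norm(a-b)
def proj(d,X):
    return cv2.projectPoints(np.array(X,float).reshape(-1,3),cv2.Rodrigues(np.array(d["R"]))[0],np.array(d["t"]),d["camera_matrix"],np.array(d["dist"]))[0].reshape(-1,2)
def crop(d,name,x0,y0,w,h,k):
    im=d["color"][y0:y0+h,x0:x0+w,::-1]; cv2.imwrite(name,cv2.resize(im,None,fx=k,fy=k,interpolation=cv2.INTER_CUBIC))
E
python3 - <<'E'
from h import *
s=cam("side");t=cam("top")
crop(t,"pics/tw.png",430,245,70,75,8)
crop(t,"pics/ts.png",240,215,180,145,4)
crop(s,"pics/sw.png",140,265,90,95,6)
crop(s,"pics/ss.png",190,200,200,120,4)
E
```

```text
(no output)
```

View pics/tw.png

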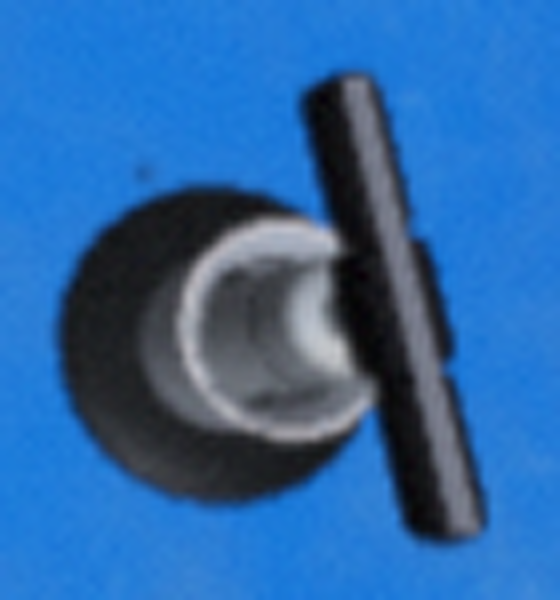

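View pics/ts.png

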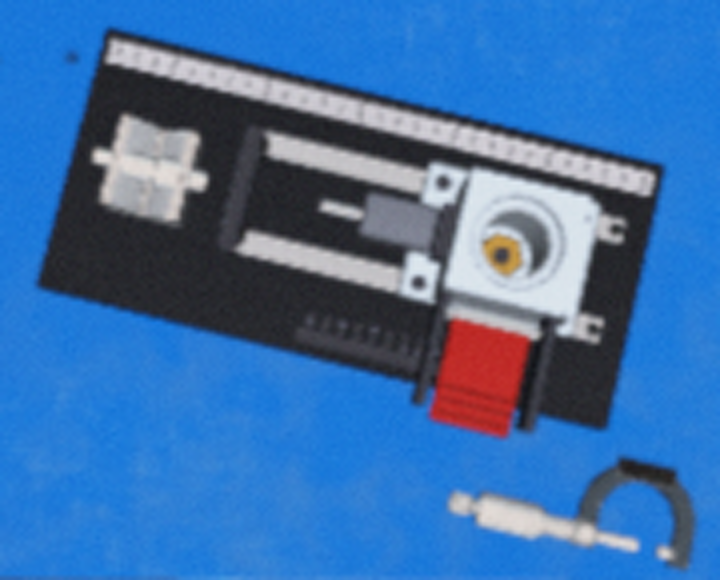

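View pics/sw.png

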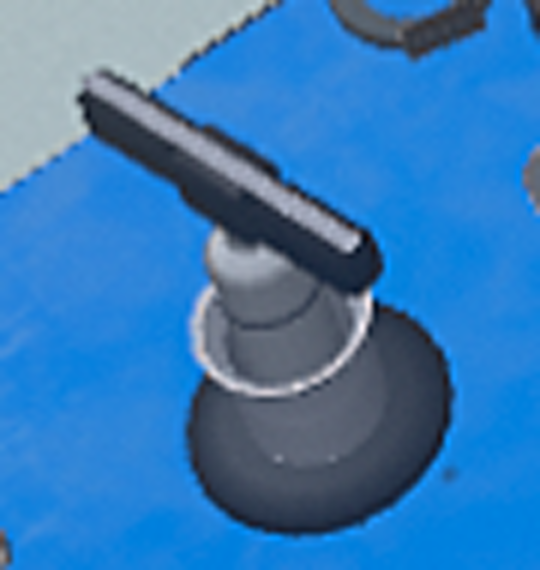

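View pics/ss.png

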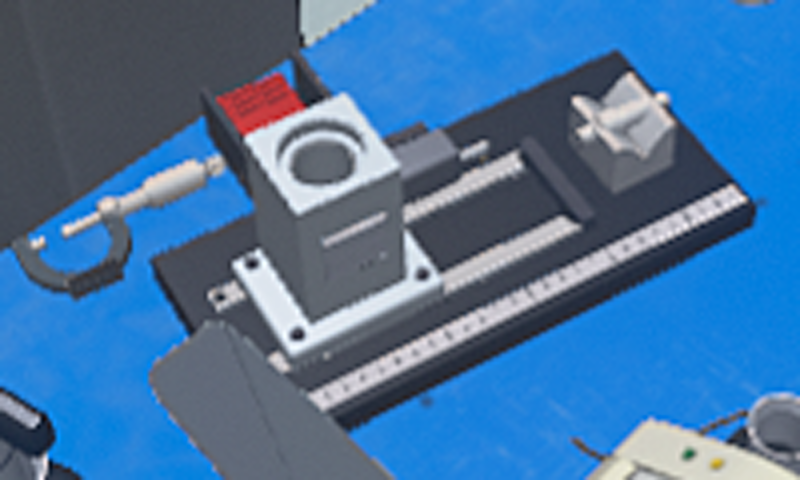

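Run:
```python
from h import *
s=cam("side");t=cam("top")
T=lambda u,v:(430+(u+.5)/8-.5,245+(v+.5)/8-.5)
S=lambda u,v:(140+(u+.5)/6-.5,265+(v+.5)/6-.5)
T2=lambda u,v:(240+(u+.5)/4-.5,215+(v+.5)/4-.5)
S2=lambda u,v:(190+(u+.5)/4-.5,200+(v+.5)/4-.5)
def p(n,x): print(n,np.round(x,4) if not isinstance(x,tuple) else (np.round(x[0],4),round(x[1],4)))
a=tri(t,T(345,80),s,S(365,265));b=tri(t,T(447,533),s,S(93,90));p("hA",a);p("hB",b)
p("len",np.linalg.norm(a[0]-b[0]));p("mid",(a[0]+b[0])/2)
for z in(.137,.150): p("midtop@%g"%z,(onz(t,*T(345,80),z)+onz(t,*T(447,533),z))/2)
# stand base by dark outline, extremes
p("stand L",onz(t,*T(60,345),.005));p("stand B",onz(t,*T(215,503),.0));p("standT",onz(t,*T(215,185),.01))
p("mouth",onz(t,*T(285,328),.064)); p("mouth s",onz(s,*S(283,308),.064))
p("base s",onz(s,*S(320,418),.01))
print("side mouth dia",[onz(s,*S(*q),.064) for q in((190,320),(372,300))])
# bore
p("bore top",onz(t,*T2(517,240),.137));p("bore side",onz(s,*S2(322,153),.137));p("tri",tri(t,T2(517,240),s,S2(322,153)))
# column top corners
for q,r in(((470,168),(350,95)),((601,192),(398,175)) ,((573,327),(293,213)),((447,303),(245,130))): p("col",onz(t,*T2(*q),.137)); 
for r in((350,95),(398,175),(293,213),(245,130)): p("colS",onz(s,*S2(*r),.137))
# base corners z=.026
for q in((108,30),(663,165),(607,430),(38,288)): p("base",onz(t,*T2(*q),.026))
for q in ((453,322),(530,337),(510,437),(430,420)): p("tab",onz(t,*T2(*q),.104))
for r in((218,97),(285,73),(305,105),(245,130)): p("tabS",onz(s,*S2(*r),.104))
# tray flap
p("flap",tri(t,(433,234),s,(229,291)));p("flap",tri(t,(456,234),s,(247,282)));p("flap",tri(t,(451,149),s,(324,365)))
p("small stand",onz(t,319,170,.06))
```

```text
hA (array([ 0.545 , -0.3667,  0.1417]), np.float64(0.0028))
hB (array([ 0.4419, -0.3861,  0.142 ]), np.float64(0.0002))
len 0.105
mid [ 0.4935 -0.3764  0.1419]
midtop@0.137 [ 0.4934 -0.3786  0.137 ]
midtop@0.15 [ 0.4925 -0.3741  0.15  ]
stand L [ 0.4922 -0.3356  0.005 ]
stand B [ 0.4515 -0.3761  0.    ]
standT [ 0.534  -0.3766  0.01  ]
mouth [ 0.4929 -0.3762  0.064 ]
mouth s [ 0.4917 -0.3741  0.064 ]
base s [ 0.4992 -0.3783  0.01  ]
side mouth dia [array([ 0.47515086, -0.39636163,  0.064     ]), array([ 0.50860646, -0.35326764,  0.064     ])]
bore top [ 0.5071 -0.1781  0.137 ]
bore side [ 0.5077 -0.1774  0.137 ]
tri (array([ 0.5074, -0.1778,  0.137 ]), np.float64(0.0009))
col [ 0.54  -0.157  0.137]
col [ 0.5293 -0.2168  0.137 ]
col [ 0.4678 -0.203   0.137 ]
col [ 0.4784 -0.1461  0.137 ]
colS [ 0.4892 -0.1427  0.137 ]
colS [ 0.5434 -0.161   0.137 ]
colS [ 0.5258 -0.2114  0.137 ]
colS [ 0.4705 -0.1941  0.137 ]
base [0.6261 0.0223 0.026 ]
base [ 0.5564 -0.2667  0.026 ]
base [ 0.4209 -0.235   0.026 ]
base [0.4912 0.0552 0.026 ]
tab [ 0.4714 -0.1513  0.104 ]
tab [ 0.4645 -0.1873  0.104 ]
tab [ 0.4183 -0.1774  0.104 ]
tab [ 0.4259 -0.1403  0.104 ]
tabS [ 0.4189 -0.1732  0.104 ]
tabS [ 0.4302 -0.1376  0.104 ]
tabS [ 0.4545 -0.145   0.104 ]
tabS [ 0.446  -0.1779  0.104 ]
flap (array([ 0.571 , -0.3043,  0.1583]), np.float64(0.0286))
flap (array([ 0.5821, -0.3089,  0.1986]), np.float64(0.0324))
flap (array([ 0.7536, -0.3148,  0.1624]), np.float64(0.0437))
small stand [ 0.7292 -0.0867  0.06  ]
```

Run:
```python
from h import *
s=cam("side");t=cam("top")
for a,b in(((457,235),(229,291)),((433,234),(248,281)),((451,149),(325,352)),((422,149),(325,352)),((452,149),(300,378))): print(np.round(tri(t,a,s,b)[0],3),tri(t,a,s,b)[1])
print(bot.state()["clock"])
import numpy as np
c=-np.array(s["R"]).T@np.array(s["t"]);print(c)
```

```text
[ 0.575 -0.326  0.183] 0.006338436470694588
[ 0.577 -0.287  0.174] 0.003321557899482214
[ 0.746 -0.308  0.184] 0.04592068959401308
[ 0.747 -0.278  0.144] 0.006640991716757753
[ 0.748 -0.335  0.142] 0.008162029641006601
0.4
[ 0.9629104  -0.52080757  0.8003754 ]
```

Candidates (top-view pixels):
- **Wrench in the large stand:** (480,283) over (457,288). The disc measures about 83 mm, so this is the one I want.
- **Small stand:** (319,175), empty.
- **Hex key:** (525,293).
- **Black rod:** (528,311).

The close crops show the T-handle wrench in the large stand, with its axis at about (0.493, -0.376) and the T at 10.7°. The bore is at (0.507, -0.178), and the slide's y runs along (0.234, 0.972). The printer flap's tip is at (0.576, -0.31, 0.18).

```bash
python3 -m inch '[[0.035,0.039,0,0,0,-2.8,1],[0.035,0.039,0,0,0,-2.8,1],[0.035,0.039,0,0,0,-2.8,1],[0.035,0.039,0,0,0,-2.8,1],[0.035,0.039,0,0,0,-2.8,1]]'
```

```text
clock: 1.02
position: [0.4596, -0.4161, 0.2188]
eef_rot: [-1.571, -0.0, -1.383]
wrist_force: [0.6, -1.1, 0.8]
opening: 0.0928
```

```bash
python3 -m inch '[[0.0174,0.0205,0,0,0,0,1],[0.0174,0.0205,0,0,0,0,1],[0,0,-0.02,0,0,0,1],[0,0,-0.02,0,0,0,1],[0,0,0,0,0,0,1]]'
python3 - <<'E'
from h import *
t=cam("top");crop(t,"pics/t1.png",400,200,140,120,5)
s=cam("side");crop(s,"pics/s1.png",100,190,160,170,4)
E
```

```text
clock: 1.65
position: [0.4922, -0.3766, 0.1759]
eef_rot: [-1.573, 0.003, -1.382]
wrist_force: [-0.5, -0.5, -0.1]
opening: 0.0929
```

View pics/s1.png

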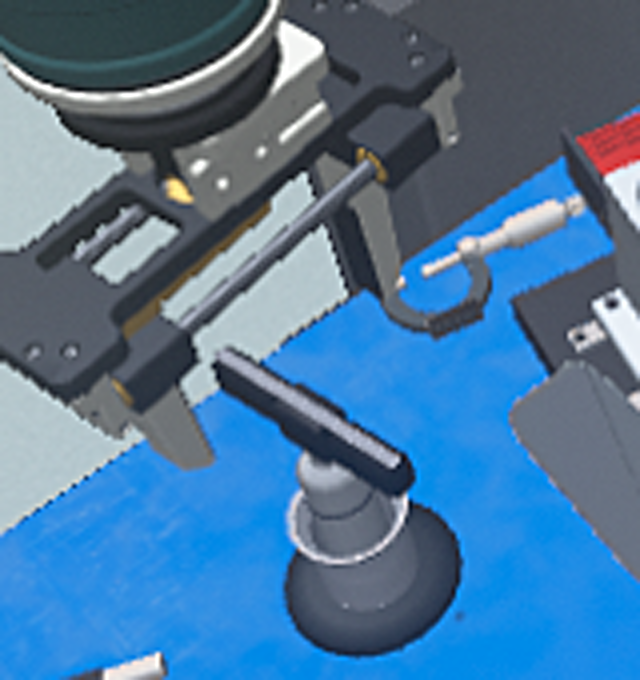

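View pics/t1.png

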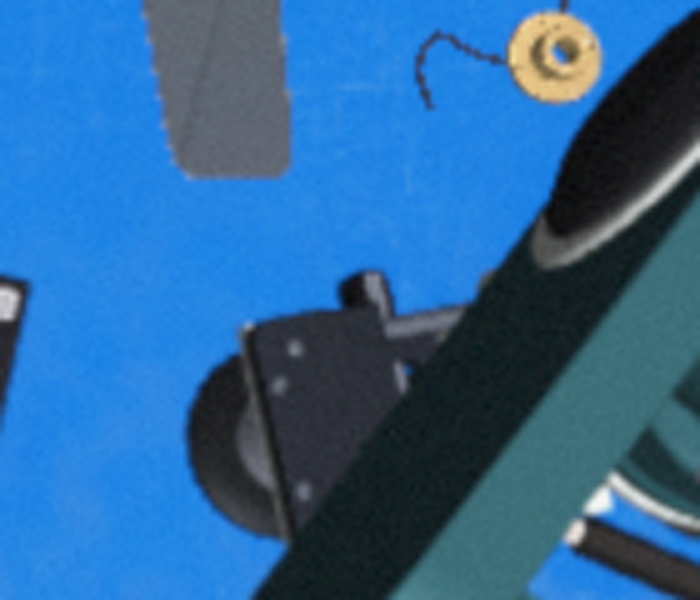

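The side view shows the open fingers at crop (190,450) and (395,270), either side of the T-handle at (315,420) and clear of everything else. I'll descend and grip.

```bash
python3 -m inch '[[0,0,-0.02,0,0,0,1],[0,0,-0.02,0,0,0,1],[0,0,-0.018,0,0,0,1],[0,0,0,0,0,0,0],[0,0,0,0,0,0,0]]'; python3 -m inch '[[0,0,0,0,0,0,0],[0,0,0,0,0,0,0],[0,0,0,0,0,0,0],[0,0,0,0,0,0,0],[0,0,0,0,0,0,0]]'
```

```text
clock: 2.38
position: [0.4937, -0.3766, 0.121]
eef_rot: [-1.571, -0.0, -1.381]
wrist_force: [-0.3, -0.9, 0.5]
opening: 0.0777
clock: 3.0
position: [0.4935, -0.3765, 0.1207]
eef_rot: [-1.571, 0.0, -1.381]
wrist_force: [-0.2, 0.0, -0.1]
opening: 0.0274
```

```bash
python3 -m inch '[[0,0,0,0,0,0,0],[0,0,0,0,0,0,0],[0,0,0,0,0,0,0],[0,0,0.005,0,0,0,0],[0,0,0.005,0,0,0,0]]'; python3 -c "
from rig import bot
print(bot.state()['wrist_force'],bot.state()['position'],bot.state()['ft_torque'])"
```

```text
clock: 3.62
position: [0.4935, -0.3764, 0.1308]
eef_rot: [-1.571, 0.0, -1.381]
wrist_force: [-0.9, -0.2, -1.6]
opening: 0.0177
[-0.92811973 -0.15537057 -1.59813315] [ 0.49346646 -0.37644956  0.13084211] [ 0.03220931  0.0441887  -0.02067861]
```

```bash
python3 -m inch '[[0,0,0.025,0,0,0,0],[0,0,0.03,0,0,0,0],[0,0,0.03,0,0,0,0],[0,0,0.03,0,0,0,0],[0,0,0.029,0,0,0,0]]'
python3 - <<'E'
from h import *
print(bot.state()['wrist_force'])
s=cam("side");crop(s,"pics/s2.png",80,130,200,220,3)
E
```

```text
clock: 4.25
position: [0.4934, -0.3764, 0.276]
eef_rot: [-1.571, -0.0, -1.381]
wrist_force: [-0.5, -0.9, -2.6]
opening: 0.0179
[-0.52591705 -0.9094387  -2.62140442]
```

View pics/s2.png

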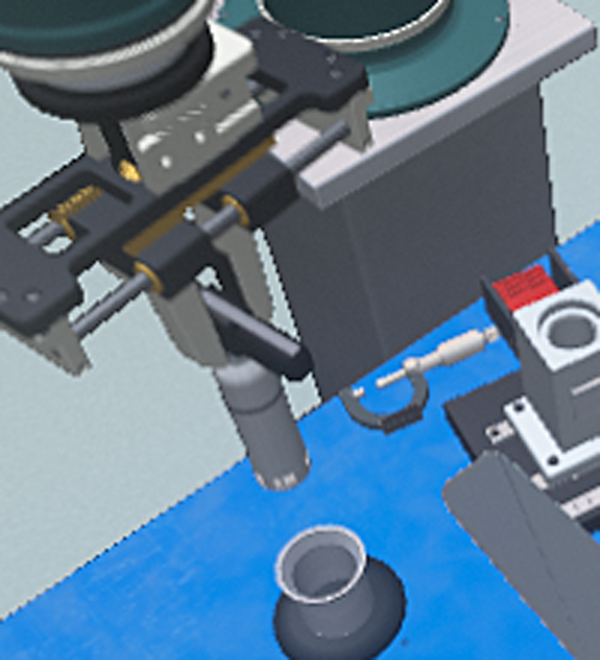

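The wrench hangs upright in the jaws: handle at crop (255,335), socket at (283,478). The stand at (320,565) is empty and the measured weight is 2.6 N. Next I'll carry it to the bore, turning clockwise on the way to leave room for the unscrewing.

```bash
python3 -m inch '[[0.0014,0.02,0,0,0,-10.4,0],[0.0014,0.02,0,0,0,-10.4,0],[0.0014,0.02,0,0,0,-10.4,0],[0.0014,0.02,0,0,0,-10.4,0],[0.0014,0.02,0,0,0,-10.4,0]]';python3 -m inch '[[0.0014,0.02,0,0,0,-10.4,0],[0.0014,0.02,0,0,0,-10.4,0],[0.0014,0.02,0,0,0,-10.4,0],[0.0014,0.02,0,0,0,-10.4,0],[0.0014,0.0186,0,0,0,-10.4,0]]'; python3 -m inch '[[0,0,0,0,0,0,0],[0,0,0,0,0,0,0],[0,0,0,0,0,0,0],[0,0,0,0,0,0,0],[0,0,0,0,0,0,0]]'
python3 - <<'E'
from h import *
s=cam("side");crop(s,"pics/s3.png",190,100,160,190,4);t=cam("top");crop(t,"pics/t3.png",290,150,180,180,3)
x=bot.state();print(x["joints"],x["position"],x["eef_rot"])
E
```

```text
clock: 4.92
position: [0.5004, -0.2758, 0.2742]
eef_rot: [-1.571, -0.0, -2.295]
wrist_force: [0.5, 0.0, -2.0]
opening: 0.0178
clock: 5.55
position: [0.5074, -0.1772, 0.2742]
eef_rot: [-1.571, -0.0, 3.081]
wrist_force: [0.4, -0.3, -2.7]
opening: 0.0176
clock: 6.18
position: [0.5075, -0.1781, 0.2746]
eef_rot: [-1.571, -0.0, 3.087]
wrist_force: [0.0, 0.2, -2.0]
opening: 0.018
[-3.84813060e-01 -1.93270786e-01  1.65236184e+00 -2.43345875e-06
  1.68252763e+00  2.81157288e+00] [ 0.50749099 -0.17802488  0.27463807] [-1.57080248e+00 -2.54116955e-05  3.08679910e+00]
```

View pics/s3.png

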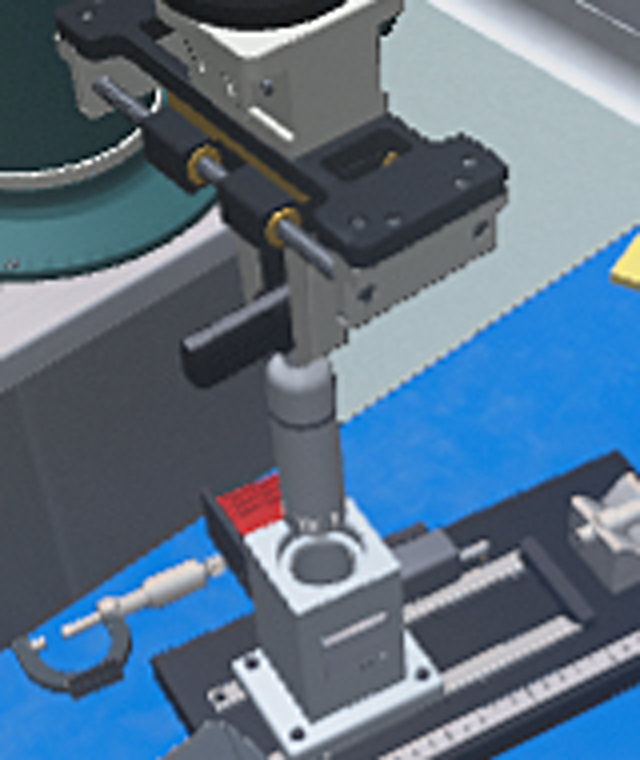

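View pics/t3.png

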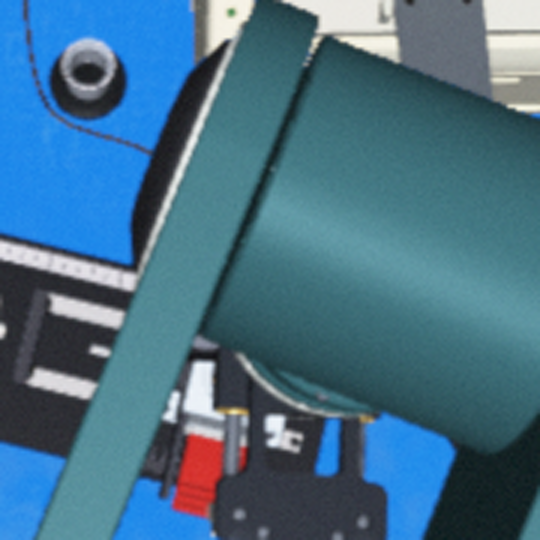

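Run:
```python
from h import *
s=cam("side")
x=bot.state()["position"]
C=lambda p:np.round((p-[190,100]+.5)*4-.5,1)
for z in(.164,.2,.24): print(z,C(proj(s,[x[0],x[1],z])))
print("bore",C(proj(s,[.5074,-.1778,.137])))
# tube edges at rows via intensity: print rows
g=cv2.cvtColor(s["color"],cv2.COLOR_RGB2GRAY)
for r in(213,218,222): print(r,g[r,250:290])
# 15mm in px
for dz in(.0,): print(C(proj(s,[x[0]-.0107,x[1]-.0105,.2])),C(proj(s,[x[0]+.0107,x[1]+.0105,.2])))
```

```text
0.164 [[316.9 516. ]]
0.2 [[311.4 463.3]]
0.24 [[304.8 400.4]]
bore [[321. 553.]]
213 [ 74  74  74  73  75  74  75  74  80  89  93  98  99 102 104 105 105 105
 104 105 102 102 100  98  91 108 120 119 118 118 119 121 120 116 117 117
 116 117 120 120]
218 [ 74  75  73  73  72  79  98 100 124 110  93  95 101 101 103 104 105 106
 107 105 105 103 100  98  94  91 115 120 119 120 118 118 118 121 121 121
 117 116 119 122]
222 [ 93  83  89  83  94  88  92  82  86  87  95  95  98 102 101 105 105 107
 104 107 105 103 102 100  95  86 112 116 119 120 117 117 120 121 124 125
 124 124 120 118]
[[278.3 462.9]] [[344.6 463.7]]
```

```bash
python3 -m inch '[[0,0.002,0,0,0,0,0],[0,0,-0.01,0,0,0,0],[0,0,-0.01,0,0,0,0],[0,0,-0.01,0,0,0,0],[0,0,-0.005,0,0,0,0]]';python3 - <<'E'
from h import *
print(bot.state()['ft_torque'])
s=cam("side");crop(s,"pics/s4.png",190,140,160,150,4)
E
```

```text
clock: 6.95
position: [0.5073, -0.1758, 0.2386]
eef_rot: [-1.571, -0.001, 3.087]
wrist_force: [0.0, 0.4, -2.3]
opening: 0.0176
[ 0.12430627 -0.04169629  0.02897054]
```

View pics/s4.png

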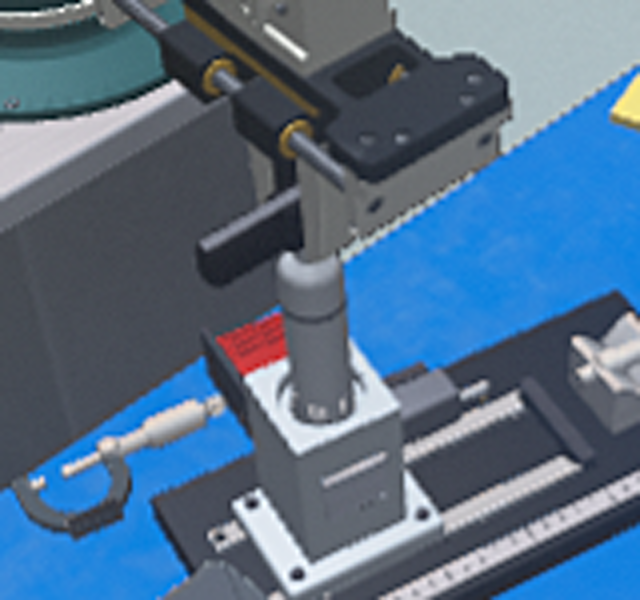

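The socket (crop 322,400) sits inside the mouth (275–368, centre 321) with no side force. Going down.

```bash
python3 -m inch '[[0,0,-0.006,0,0,0,0],[0,0,-0.006,0,0,0,0],[0,0,-0.006,0,0,0,0],[0,0,-0.006,0,0,0,0],[0,0,-0.004,0,0,0,0]]';python3 -m inch '[[0,0,-0.008,0,0,0,0],[0,0,-0.008,0,0,0,0],[0,0,-0.008,0,0,0,0],[0,0,-0.005,0,0,0,0],[0,0,0,0,0,0,0]]'
```

```text
clock: 7.62
position: [0.5075, -0.176, 0.2112]
eef_rot: [-1.571, -0.0, 3.087]
wrist_force: [-0.3, -2.1, -1.8]
opening: 0.018
clock: 8.25
position: [0.5074, -0.1759, 0.1821]
eef_rot: [-1.571, -0.001, 3.087]
wrist_force: [1.7, -2.4, -3.3]
opening: 0.0179
```

```bash
python3 -m inch '[[-0.0003,-0.0005,-0.004,0,0,0,0],[0,0,-0.004,0,0,0,0],[0,0,-0.002,0,0,0,0],[0,0,-0.001,0,0,0,0],[0,0,0,0,0,0,0]]'
```

```text
clock: 8.88
position: [0.5072, -0.1763, 0.1716]
eef_rot: [-1.571, -0.0, 3.087]
wrist_force: [1.4, -0.8, -3.4]
opening: 0.0175
```

```bash
python3 -m inch '[[0,0,-0.001,0,0,0,0],[0,0,-0.001,0,0,0,0],[0,0,0,0,0,0,0],[0,0,0,0,0,0,0],[0,0,0,0,0,0,0]]'
```

```text
clock: 9.5
position: [0.5072, -0.1764, 0.1696]
eef_rot: [-1.571, -0.0, 3.087]
wrist_force: [0.5, -0.8, -2.8]
opening: 0.0177
```

```bash
python3 -m inch '[[0,0,-0.001,0,0,0,0],[0,0,-0.001,0,0,0,0],[0,0,0,0,0,0,0],[0,0,0,0,0,0,0],[0,0,0,0,0,0,0]]'
```

```text
clock: 10.12
position: [0.5073, -0.1764, 0.1677]
eef_rot: [-1.571, 0.0, 3.087]
wrist_force: [1.8, -0.9, -2.7]
opening: 0.0177
```

```bash
python3 -m inch '[[0,0,-0.001,0,0,0,0],[0,0,-0.001,0,0,0,0],[0,0,0,0,0,0,0],[0,0,0,0,0,0,0],[0,0,0,0,0,0,0]]'
```

```text
clock: 10.75
position: [0.5073, -0.1765, 0.1657]
eef_rot: [-1.571, 0.0, 3.087]
wrist_force: [4.8, -1.8, -0.6]
opening: 0.0179
```

```bash
python3 -m inch '[[0.0005,0,-0.0005,0,0,4,0],[0,0,-0.0005,0,0,4,0],[0,0,0,0,0,4,0],[0,0,0,0,0,4,0],[0,0,0,0,0,0,0]]';python3 -c "
from rig import bot
print(bot.state()['ft_torque'])"
```

```text
clock: 11.38
position: [0.5073, -0.1763, 0.1642]
eef_rot: [-1.571, -0.001, -2.918]
wrist_force: [0.5, -1.6, -4.2]
opening: 0.0179
[-0.25754392 -0.2109356  -0.02619692]
```

```bash
python3 -m inch '[[0,0,-0.001,0,0,0,0],[0,0,-0.001,0,0,0,0],[0,0,-0.001,0,0,0,0],[0,0,0,0,0,0,0],[0,0,0,0,0,0,0]]';python3 -c "
from rig import bot
print(bot.state()['ft_torque'])"
```

```text
clock: 12.0
position: [0.5077, -0.1763, 0.1616]
eef_rot: [-1.571, -0.0, -2.917]
wrist_force: [-0.1, -1.0, -3.2]
opening: 0.0176
[-0.12319049 -0.12011853  0.02886323]
```

```bash
python3 -m inch '[[0,0,-0.001,0,0,0,0],[0,0,-0.001,0,0,0,0],[0,0,-0.0005,0,0,0,0],[0,0,0,0,0,0,0],[0,0,0,0,0,0,0]]';python3 -c "
from rig import bot
print(bot.state()['ft_torque'])"
```

```text
clock: 12.62
position: [0.5077, -0.1764, 0.1591]
eef_rot: [-1.571, -0.0, -2.917]
wrist_force: [-0.5, -0.2, -3.6]
opening: 0.0183
[-0.1262976  -0.09899384 -0.0208727 ]
```

```bash
python3 -m inch '[[0,0,0,0,0,6,0],[0,0,0,0,0,6,0],[0,0,0.0002,0,0,6,0],[0,0,0.0002,0,0,6,0],[0,0,0.0002,0,0,6,0]]';python3 -c "
from rig import bot
print(bot.state()['ft_torque'])"
```

```text
clock: 13.25
position: [0.5075, -0.1766, 0.1596]
eef_rot: [-1.571, -0.001, -2.39]
wrist_force: [-1.5, -2.2, -2.5]
opening: 0.0179
[-0.60110977  0.30450207 -0.27575767]
```

Axial torque is -0.28 N m, which is the bolt's drag, so it is turning. Continuing.

```bash
python3 -m inch '[[0,0,0.0002,0,0,9,0],[0,0,0.0002,0,0,9,0],[0,0,0.0002,0,0,9,0],[0,0,0.0002,0,0,9,0],[0,0,0.0002,0,0,9,0]]';python3 -c "
from rig import bot
print(bot.state()['ft_torque'])"; python3 -m inch '[[0,0,0.0002,0,0,9,0],[0,0,0.0002,0,0,9,0],[0,0,0.0002,0,0,9,0],[0,0,0.0002,0,0,9,0],[0,0,0.0002,0,0,9,0]]';python3 -c "
from rig import bot
print(bot.state()['ft_torque'])"
```

```text
clock: 13.88
position: [0.5075, -0.1766, 0.1606]
eef_rot: [-1.571, -0.0, -1.603]
wrist_force: [-1.6, -2.3, -3.4]
opening: 0.018
[-0.60220417  0.34546628 -0.25790202]
clock: 14.5
position: [0.5076, -0.1767, 0.1616]
eef_rot: [-1.571, -0.0, -0.818]
wrist_force: [-0.5, -2.5, -3.4]
opening: 0.018
[-0.8411346   0.12099422 -0.1872254 ]
```

```bash
python3 -m inch '[[0,0,0.0002,0,0,9,0],[0,0,0.0002,0,0,9,0],[0,0,0.0002,0,0,9,0],[0,0,0.0002,0,0,9,0],[0,0,0.0002,0,0,9,0]]';python3 -c "
from rig import bot
print(bot.state()['ft_torque'])"; python3 -m inch '[[0,0,0.0002,0,0,9,0],[0,0,0.0002,0,0,9,0],[0,0,0.0002,0,0,9,0],[0,0,0.0002,0,0,9,0],[0,0,0.0002,0,0,9,0]]';python3 -c "
from rig import bot
print(bot.state()['ft_torque'])"
```

```text
clock: 15.12
position: [0.5077, -0.1768, 0.1626]
eef_rot: [-1.572, -0.0, -0.033]
wrist_force: [0.4, -3.3, -3.1]
opening: 0.0181
[-0.95606356 -0.3357279  -0.25993943]
clock: 15.75
position: [0.5078, -0.1767, 0.1636]
eef_rot: [-1.571, 0.0, 0.753]
wrist_force: [1.8, -3.4, -3.7]
opening: 0.0182
[-0.77781323 -0.55898554 -0.20469586]
```

```bash
python3 -m inch '[[0,0,0.0002,0,0,9,0],[0,0,0.0002,0,0,9,0],[0,0,0.0002,0,0,9,0],[0,0,0.0002,0,0,9,0],[0,0,0.0002,0,0,9,0]]';python3 -c "
from rig import bot
print(bot.state()['ft_torque'])"; python3 -m inch '[[0,0,0.0001,0,0,5,0],[0,0,0.0001,0,0,5,0],[0,0,0.0001,0,0,5,0],[0,0,0.0001,0,0,5,0],[0,0,0.0001,0,0,5,0]]';python3 -c "
from rig import bot
print(bot.state()['ft_torque'])"
```

```text
clock: 16.38
position: [0.5079, -0.1766, 0.1647]
eef_rot: [-1.571, 0.0, 1.538]
wrist_force: [2.6, -3.6, -4.6]
opening: 0.0179
[-0.65826418 -0.79677369 -0.30098049]
clock: 17.0
position: [0.508, -0.1765, 0.1652]
eef_rot: [-1.571, 0.001, 1.972]
wrist_force: [2.6, -1.2, -4.1]
opening: 0.0179
[-0.42679907 -0.80740906 -0.20653609]
```

```bash
python3 -m inch '[[0,0,0.0001,0,0,3,0],[0,0,0.0001,0,0,3,0],[0,0,0,0,0,3,0],[0,0,0.0001,0,0,3,0],[0,0,0,0,0,0,0]]';python3 -c "
from rig import bot
print(bot.state()['ft_torque'])"; python3 -m inch '[[0,0,0.0001,0,0,3,0],[0,0,0.0001,0,0,3,0],[0,0,0,0,0,3,0],[0,0,0,0,0,0,0],[0,0,0,0,0,0,0]]';python3 -c "
from rig import bot
print(bot.state()['ft_torque'],bot.state()['joints'])"
```

```text
clock: 17.62
position: [0.5079, -0.1765, 0.1654]
eef_rot: [-1.571, 0.0, 2.179]
wrist_force: [2.9, -2.1, -5.3]
opening: 0.0178
[-0.36599862 -1.00385394 -0.28480258]
clock: 18.25
position: [0.5077, -0.1764, 0.1656]
eef_rot: [-1.571, 0.0, 2.335]
wrist_force: [1.8, -1.5, -5.9]
opening: 0.0178
[-0.44638731 -0.9918738   0.20622345] [-3.81806272e-01 -1.67287972e-01  1.80532919e+00 -2.24732292e-05
  1.50350073e+00 -2.71637689e+00]
```

```bash
python3 -m inch '[[0,0,0,0,0,3,0],[0,0,0,0,0,3,0],[0,0,0,0,0,3,0],[0,0,0,0,0,0,0],[0,0,0,0,0,0,0]]';python3 -c "
from rig import bot
for i in range(1): print(bot.state()['ft_torque'],bot.state()['joints'][5])"
```

```text
clock: 18.88
position: [0.5078, -0.1764, 0.1658]
eef_rot: [-1.571, 0.0, 2.492]
wrist_force: [2.1, -1.4, -4.0]
opening: 0.018
[-0.31122545 -0.92781745  0.01606828] -2.8733708931653004
```

Run:
```python
from h import *
s=cam("side");crop(s,"pics/s5.png",200,140,130,130,6);t=cam("top");crop(t,"pics/t5.png",290,150,180,180,3)
print(bot.state()['ft_torque'])
```

```text
[-0.32436919 -0.98295267  0.00919848]
```

View pics/s5.png

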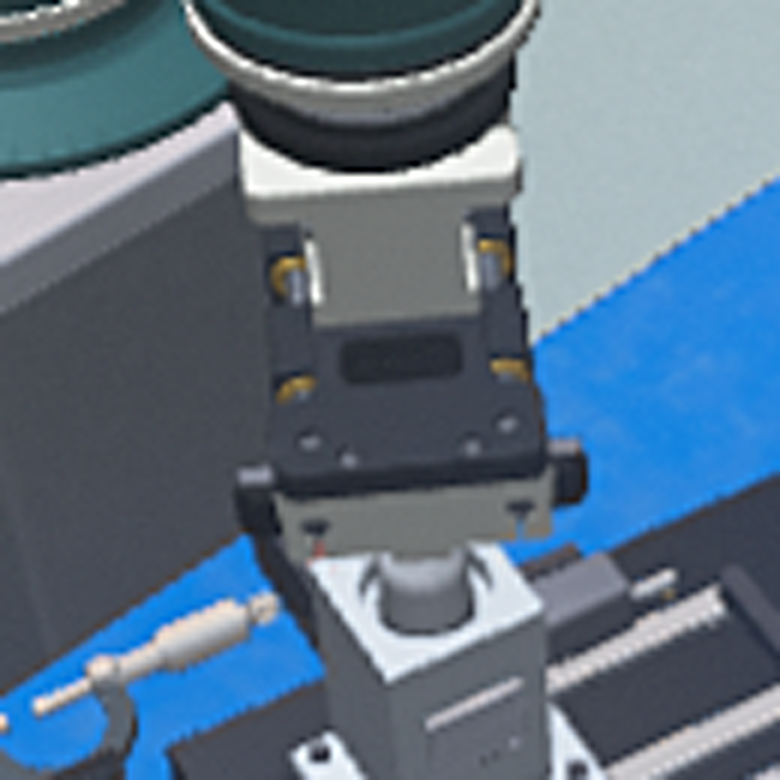

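View pics/t5.png

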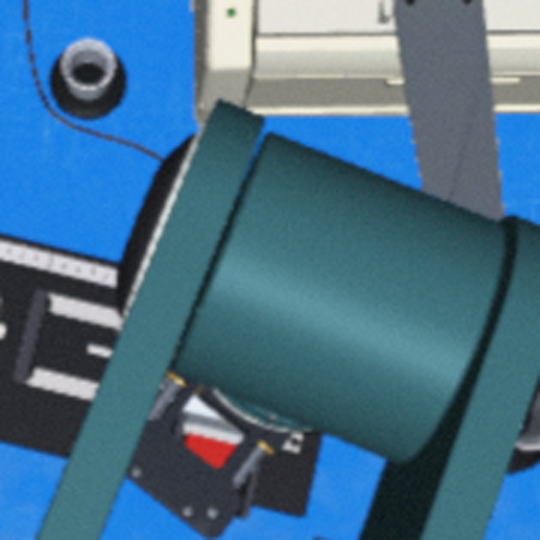

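```bash
python3 -m inch '[[0,0,-0.0005,0,0,0,0],[0,0,-0.0005,0,0,0,0],[0,0,0,0,0,0,0],[0,0,-0.0005,0,0,0,0],[0,0,0,0,0,0,0]]';python3 -c "
from rig import bot
for i in range(1): print(bot.state()['ft_torque'],bot.state()['joints'][5])"
```

```text
clock: 19.6
position: [0.5079, -0.1765, 0.1649]
eef_rot: [-1.571, 0.001, 2.493]
wrist_force: [1.9, -1.7, 5.7]
opening: 0.0178
[-0.13759946 -0.50741224  0.06940618] -2.875054019091406
```

```bash
python3 -m inch '[[0,0,0.0007,0,0,0,0],[0,0,0,0,0,-3,0],[0,0,0,0,0,-3,0],[0,0,0,0,0,-3,0],[0,0,0,0,0,-3,0]]';python3 -c "
from rig import bot
for i in range(1): print(bot.state()['ft_torque'],bot.state()['joints'][5])"
```

```text
clock: 20.23
position: [0.5078, -0.1765, 0.1649]
eef_rot: [-1.571, 0.0, 2.282]
wrist_force: [4.1, -3.1, 0.2]
opening: 0.0174
[-0.36789494 -0.97323226  0.22392657] -2.664001040163396
```

```bash
python3 -m inch '[[0,0,0,0,0,4,0],[0,0,0,0,0,4,0],[0,0,0,0,0,2,0],[0,0,0,0,0,2,0],[0,0,0,0,0,2,0]]';python3 -c "
from rig import bot
for i in range(1): print(bot.state()['ft_torque'],bot.state()['joints'][5])"
```

```text
clock: 20.85
position: [0.5075, -0.1763, 0.1647]
eef_rot: [-1.571, -0.001, 2.53]
wrist_force: [0.6, -0.6, -0.6]
opening: 0.0178
[-0.08996769 -0.34663814 -0.02397282] -2.911692813208772
```

```bash
python3 -m inch '[[0,0,0,0,0,0,0.6],[0,0,0,0,0,0,0.6],[0,0,0,0,0,0,0.6],[0,0,0.022,0,0,0,0.6],[0,0,0.025,0,0,0,0.6]]'
python3 - <<'E'
from h import *
s=cam("side");crop(s,"pics/s6.png",200,140,130,130,6)
E
```

```text
clock: 21.48
position: [0.5077, -0.1764, 0.2138]
eef_rot: [-1.571, 0.0, 2.528]
wrist_force: [0.1, -0.6, -0.2]
opening: 0.0556
```

View pics/s6.png

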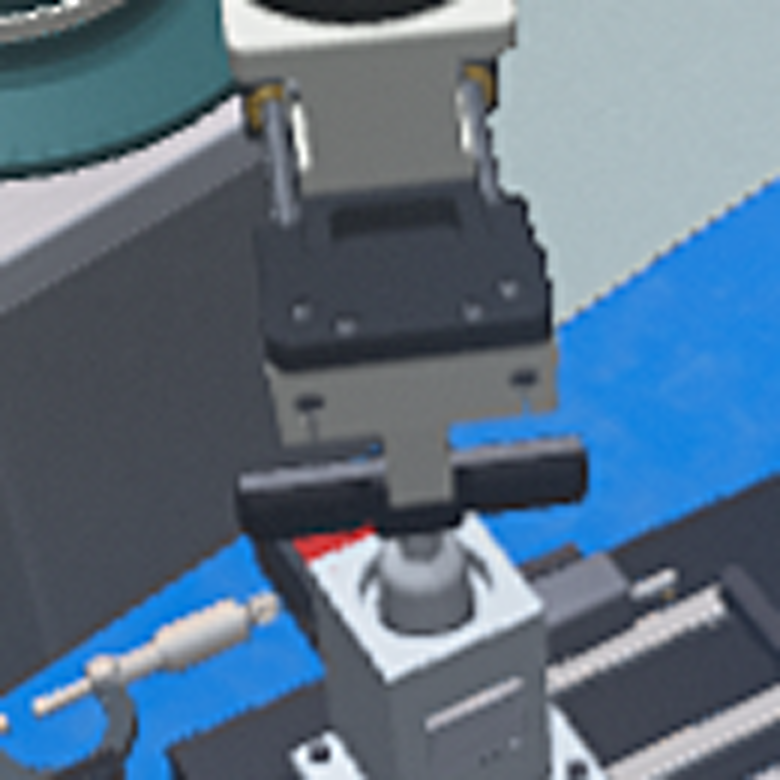

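The wrench stands free and upright in the bore, with its T at crop (240–585, ~485). I'll take a fresh grip half a turn back so I can confirm the stop.

```bash
R='[0,0,0,0,0,-10,0.6]'; python3 -m inch '[[0,0,0,0,0,-10,0.6],[0,0,0,0,0,-10,0.6],[0,0,0,0,0,-10,0.6],[0,0,0,0,0,-10,0.6],[0,0,0,0,0,-10,0.6]]' >/dev/null; python3 -m inch '[[0,0,0,0,0,-10,0.6],[0,0,0,0,0,-10,0.6],[0,0,0,0,0,-10,0.6],[0,0,0,0,0,-10,0.6],[0,0,0,0,0,-10,0.6]]'; python3 -m inch '[[0,0,0,0,0,-10,0.6],[0,0,0,0,0,-10,0.6],[0,0,0,0,0,-10,0.6],[0,0,0,0,0,-10,0.6],[0,0,0,0,0,-10,0.6]]' ; python3 -m inch '[[0,0,0,0,0,-10,0.6],[0,0,0,0,0,-10,0.6],[0,0,0,0,0,-10,0.6],[0,0,0,0,0,0,0.6],[0,0,0,0,0,0,0.6]]'
```

```text
clock: 22.78
position: [0.5079, -0.1765, 0.2132]
eef_rot: [-1.572, -0.0, 0.777]
wrist_force: [-0.3, 0.4, 0.7]
opening: 0.0556
clock: 23.4
position: [0.5079, -0.1764, 0.2132]
eef_rot: [-1.571, -0.001, -0.096]
wrist_force: [0.0, 0.1, -0.2]
opening: 0.0562
clock: 24.02
position: [0.5078, -0.1764, 0.2125]
eef_rot: [-1.571, -0.001, -0.609]
wrist_force: [0.1, -0.4, -0.3]
opening: 0.0558
```

```bash
python3 -m inch '[[0,0,-0.02,0,0,0,0.6],[0,0,-0.02,0,0,0,0.6],[0,0,-0.007,0,0,0,0.6],[0,0,0,0,0,0,0],[0,0,0,0,0,0,0]]'; python3 -m inch '[[0,0,0,0,0,0,0],[0,0,0,0,0,0,0],[0,0,0,0,0,0,0],[0,0,0,0,0,0,0],[0,0,0,0,0,0,0]]'
```

```text
clock: 24.65
position: [0.5079, -0.1765, 0.1655]
eef_rot: [-1.571, -0.001, -0.613]
wrist_force: [0.2, 1.0, 0.8]
opening: 0.0408
clock: 25.28
position: [0.5078, -0.1764, 0.1652]
eef_rot: [-1.571, -0.0, -0.613]
wrist_force: [-0.5, -0.1, 3.1]
opening: 0.0179
```

```bash
python3 -m inch '[[0,0,0.0002,0,0,4,0],[0,0,0,0,0,4,0],[0,0,0,0,0,4,0],[0,0,0,0,0,2,0],[0,0,0,0,0,2,0]]';python3 -c "
from rig import bot
for i in range(1): print(bot.state()['ft_torque'],bot.state()['joints'][5])"
```

```text
clock: 25.9
position: [0.5079, -0.1764, 0.1653]
eef_rot: [-1.571, -0.001, -0.333]
wrist_force: [2.0, -0.0, 2.4]
opening: 0.0178
[-0.20405347 -0.64441552 -0.24049761] -0.04870002738906331
```

```bash
python3 -m inch '[[0,0,0.0002,0,0,3,0],[0,0,0,0,0,3,0],[0,0,0.0001,0,0,2,0],[0,0,0,0,0,2,0],[0,0,0,0,0,2,0]]';python3 -c "
from rig import bot
for i in range(1): print(bot.state()['ft_torque'],bot.state()['joints'][5])"
```

```text
clock: 26.52
position: [0.5078, -0.1764, 0.1656]
eef_rot: [-1.571, -0.0, -0.123]
wrist_force: [2.2, -0.4, 2.2]
opening: 0.0178
[-0.16088499 -0.80727889 -0.26820747] -0.25903104758120055
```

```bash
python3 -m inch '[[0,0,0.0001,0,0,2,0],[0,0,0,0,0,2,0],[0,0,0.0001,0,0,2,0],[0,0,0,0,0,2,0],[0,0,0,0,0,2,0]]';python3 -c "
from rig import bot
for i in range(1): print(bot.state()['ft_torque'],bot.state()['joints'][5])"
```

```text
clock: 27.15
position: [0.5077, -0.1764, 0.1656]
eef_rot: [-1.571, 0.0, 0.052]
wrist_force: [3.2, -0.1, 1.6]
opening: 0.0178
[-0.01451413 -0.88951337 -0.27803984] -0.4339313794512038
```

```bash
python3 -m inch '[[0,0,0.0001,0,0,3,0],[0,0,0,0,0,3,0],[0,0,0.0001,0,0,3,0],[0,0,0,0,0,3,0],[0,0,0.0001,0,0,3,0]]';python3 -c "
from rig import bot
for i in range(1): print(bot.state()['ft_torque'],bot.state()['joints'][5])"
```

```text
clock: 27.78
position: [0.5076, -0.1763, 0.1657]
eef_rot: [-1.571, 0.0, 0.315]
wrist_force: [2.3, -0.6, -0.4]
opening: 0.0176
[ 0.06945818 -0.69963486 -0.47191313] -0.696375023551974
```

```bash
python3 -m inch '[[0,0,0.0001,0,0,3,0],[0,0,0,0,0,3,0],[0,0,0.0001,0,0,3,0],[0,0,0,0,0,3,0],[0,0,0.0001,0,0,3,0]]';python3 -c "
from rig import bot
for i in range(1): print(bot.state()['ft_torque'],bot.state()['joints'][5])"
```

```text
clock: 28.4
position: [0.5075, -0.1763, 0.1658]
eef_rot: [-1.57, 0.001, 0.577]
wrist_force: [2.2, 0.0, -2.2]
opening: 0.0175
[-0.12122252 -0.75322104  0.00154752] -0.9584435152836838
```

```bash
python3 -m inch '[[0,0,-0.0003,0,0,3,0],[0,0,0,0,0,3,0],[0,0,0,0,0,3,0],[0,0,0,0,0,2,0],[0,0,0,0,0,2,0]]';python3 - <<'E'
from h import *
print(bot.state()['ft_torque'])
s=cam("side");crop(s,"pics/s7.png",200,140,130,130,6)
E
```

```text
clock: 29.02
position: [0.5075, -0.1764, 0.1657]
eef_rot: [-1.57, 0.0, 0.802]
wrist_force: [0.2, -0.6, -0.6]
opening: 0.0178
[-0.11149347 -0.15853815  0.04306873]
```

View pics/s7.png

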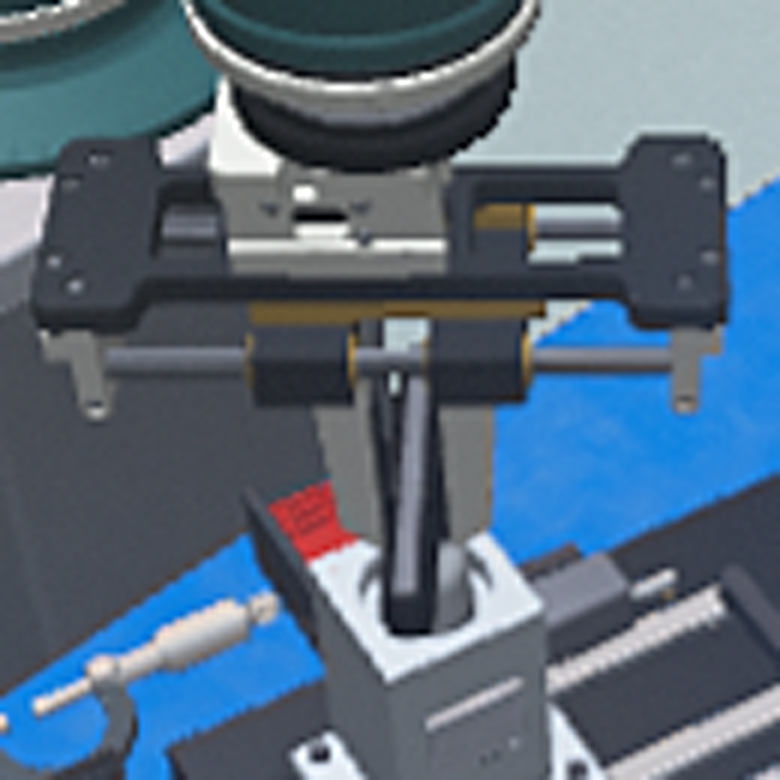

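```bash
python3 -m inch '[[0,0,-0.0002,0,0,3,0],[0,0,0,0,0,3,0],[0,0,0,0,0,3,0],[0,0,0,0,0,2,0],[0,0,0,0,0,2,0]]';python3 -c "
from rig import bot
for i in range(1): print(bot.state()['ft_torque'])"
```

```text
clock: 29.7
position: [0.5077, -0.1764, 0.1657]
eef_rot: [-1.571, 0.0, 1.029]
wrist_force: [-1.1, -1.3, 0.7]
opening: 0.0175
[-0.09377552 -0.19761442 -0.36252508]
```

```bash
python3 -m inch '[[0,0,0,0,0,2,0],[0,0,0,0,0,2,0],[0,0,0,0,0,2,0],[0,0,0,0,0,2,0],[0,0,0,0,0,2,0]]';python3 -c "
from rig import bot
for i in range(1): print(bot.state()['ft_torque'])"
```

```text
clock: 30.32
position: [0.5077, -0.1764, 0.1657]
eef_rot: [-1.571, 0.0, 1.204]
wrist_force: [0.4, -1.1, -0.2]
opening: 0.0172
[-0.27074765 -0.11372426  0.12985515]
```

The torque now climbs to about 0.4 N m and slips, again and again, without the height changing, so the bolt is at its stop. Lifting out.

```bash
python3 -m inch '[[0,0,0.004,0,0,0,0],[0,0,0.016,0,0,0,0],[0,0,0.03,0,0,0,0],[0,0,0.03,0,0,0,0],[0,0,0.03,0,0,0,0]]'
python3 -m inch '[[-0.0014,-0.02,0.005,0,0,-8,0],[-0.0014,-0.02,0,0,0,-8,0],[-0.0014,-0.02,0,0,0,-8,0],[-0.0014,-0.02,0,0,0,-8,0],[-0.0014,-0.02,0,0,0,-8,0]]'
python3 -m inch '[[-0.0014,-0.02,0,0,0,-8,0],[-0.0014,-0.02,0,0,0,-8,0],[-0.0014,-0.02,0,0,0,-8,0],[-0.0014,-0.02,0,0,0,-8,0],[-0.0014,-0.02,0,0,0,-8,0]]'
```

```text
clock: 30.95
position: [0.5077, -0.1763, 0.2774]
eef_rot: [-1.571, -0.0, 1.202]
wrist_force: [0.5, 0.1, -2.8]
opening: 0.0176
clock: 31.58
position: [0.5007, -0.277, 0.2815]
eef_rot: [-1.571, -0.001, 0.499]
wrist_force: [-0.2, 0.4, -2.6]
opening: 0.0178
clock: 32.2
position: [0.4937, -0.377, 0.2814]
eef_rot: [-1.571, -0.001, -0.199]
wrist_force: [0.7, 0.0, -3.2]
opening: 0.0176
```

```bash
python3 -m inch '[[0,0.002,0,0,0,0,0],[0,0,-0.02,0,0,0,0],[0,0,-0.02,0,0,0,0],[0,0,-0.02,0,0,0,0],[0,0,0,0,0,0,0]]'
python3 - <<'E'
from h import *
s=cam("side");crop(s,"pics/s8.png",120,180,130,180,4);t=cam("top")
x=bot.state()["position"];print(x)
C=lambda p:np.round((p-[120,180]+.5)*4-.5,1)
for X in([.493,-.376,.064],[x[0],x[1]-.0015,x[2]-.11],[x[0],x[1]-.0015,x[2]-.05]): print(C(proj(s,X)))
crop(t,"pics/t8.png",240,215,180,145,4)
E
```

```text
clock: 32.83
position: [0.4932, -0.3737, 0.2183]
eef_rot: [-1.569, 0.003, -0.194]
wrist_force: [-0.1, 0.1, -2.0]
opening: 0.0182
[ 0.49376801 -0.37431372  0.22088329]
[[266.7 549.6]]
[[246.1 495.5]]
[[215.  417.8]]
```

View pics/s8.png

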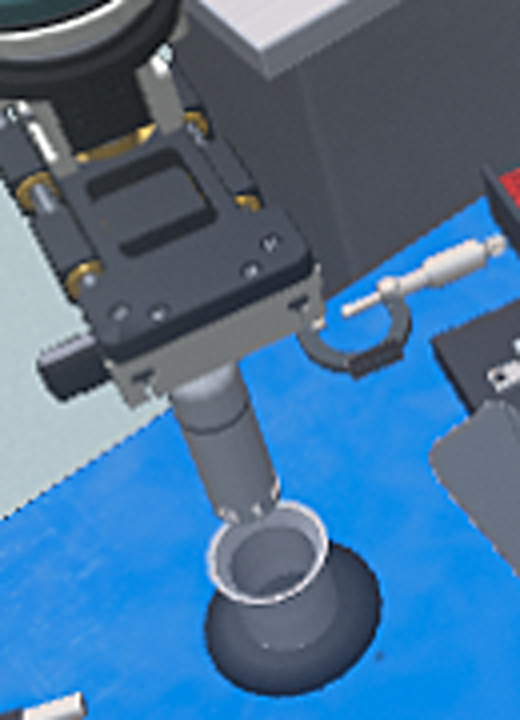

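View pics/t8.png

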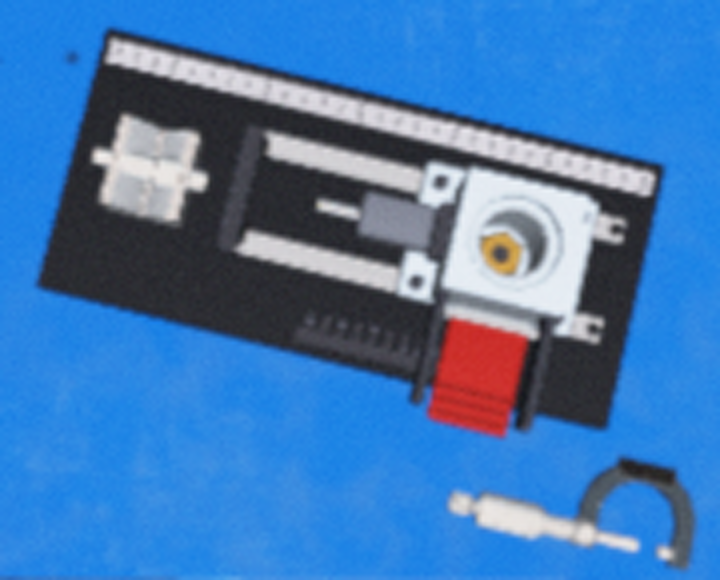

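The socket (crop 246,497) is lined up over the stand mouth (269,552). Projecting both points agrees within about 1 mm. In the top view the bolt head shows at (500,253) and the bore is clear. Lowering into the stand.

```bash
python3 -m inch '[[0,0,-0.02,0,0,0,0],[0,0,-0.02,0,0,0,0],[0,0,-0.02,0,0,0,0],[0,0,-0.015,0,0,0,0],[0,0,0,0,0,0,0]]'; python3 -m inch '[[0,0,-0.01,0,0,0,0],[0,0,-0.008,0,0,0,0],[0,0,-0.003,0,0,0,0],[0,0,-0.002,0,0,0,0],[0,0,0,0,0,0,0]]'
```

```text
clock: 33.55
position: [0.4933, -0.374, 0.1441]
eef_rot: [-1.57, 0.002, -0.195]
wrist_force: [0.9, 0.3, -1.5]
opening: 0.0178
clock: 34.17
position: [0.4937, -0.3744, 0.1228]
eef_rot: [-1.571, -0.0, -0.195]
wrist_force: [0.9, -0.4, -2.9]
opening: 0.0178
```

```bash
python3 -m inch '[[0,0,-0.001,0,0,0,0],[0,0,-0.0005,0,0,0,0],[0,0,0,0,0,0,0],[0,0,0,0,0,0,0],[0,0,0,0,0,0,0]]'
```

```text
clock: 34.8
position: [0.4939, -0.3746, 0.1222]
eef_rot: [-1.571, -0.001, -0.195]
wrist_force: [-1.1, 0.9, 6.2]
opening: 0.018
```

Seated (contact at +6 N). Releasing and lifting.

```bash
python3 -m inch '[[0,0,0.001,0,0,0,0.6],[0,0,0,0,0,0,0.6],[0,0,0,0,0,0,0.6],[0,0,0.02,0,0,0,0.6],[0,0,0.03,0,0,0,0.6]]'; python3 -m inch '[[0,0,0.035,0,0,0,0],[-0.01,0.03,0.01,0,0,-9,0],[-0.01,0.03,0,0,0,-9,0],[-0.01,0.03,0,0,0,-9,0],[-0.01,0.03,0,0,0,-9,0]]'
python3 - <<'E'
from h import *
s=cam("side");cv2.imwrite("pics/s9.png",s["color"][:,:,::-1])
E
```

```text
clock: 35.42
position: [0.4935, -0.3742, 0.1734]
eef_rot: [-1.57, 0.001, -0.195]
wrist_force: [0.1, -0.5, 0.5]
opening: 0.0551
clock: 36.05
position: [0.4534, -0.2535, 0.2188]
eef_rot: [-1.57, -0.001, -0.828]
wrist_force: [0.4, -0.8, 0.5]
opening: 0.0104
```

View pics/s9.png

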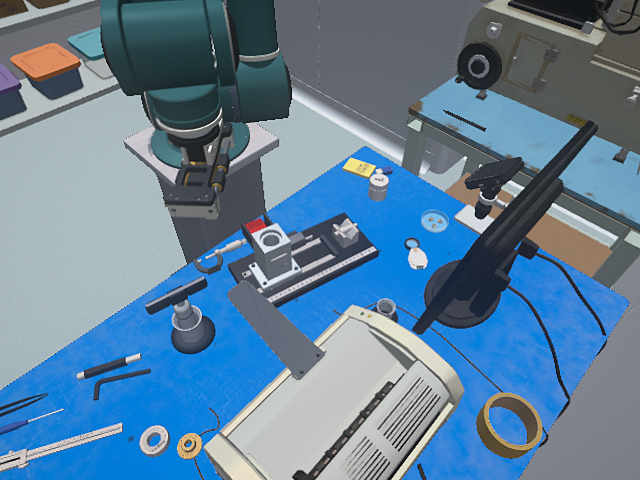

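Run:
```python
from h import *
t=cam("top")
c=t["color"].astype(int);m=((c[...,0]>130)&(c[...,1]<70)&(c[...,2]<70)).astype(np.uint8)
m[:, :330]=0;m[:,420:]=0;m[:215]=0;m[345:]=0
print(m.sum());n=np.argwhere(m)
r=cv2.minAreaRect(n[:,::-1].astype(np.float32));print(r)
b=cv2.boxPoints(r)
P=np.array([onz(t,*q,.104) for q in b])
yd=np.array([.2345,.972,0]);xd=np.array([.972,-.2345,0])
for p in P: print(np.round(p,4),"slide x %.4f y %.4f"%((p-[.5074,-.1778,0])@xd,(p-[.5074,-.1778,0])@yd))
for q in((432,318),(420,404),(446,310),(550,320),(527,430)):
    u=(240+(q[0]+.5)/4-.5,215+(q[1]+.5)/4-.5); p=onz(t,*u,.122); print("cheek?",(p-[.5074,-.1778,0])@xd,(p-[.5074,-.1778,0])@yd)
print(bot.state()["joints"])
crop(t,"pics/t9.png",240,215,180,145,4)
```

```text
483
((358.8235168457031, 308.70587158203125), (20.372989654541016, 24.25356101989746), 14.03624439239502)
[ 0.4289 -0.1382  0.104 ] slide x -0.0856 y 0.0201
[ 0.4726 -0.1494  0.104 ] slide x -0.0405 y 0.0194
[ 0.4635 -0.1864  0.104 ] slide x -0.0406 y -0.0187
[ 0.42   -0.1749  0.104 ] slide x -0.0857 y -0.0177
cheek? -0.042905163237130124 0.028287304845518974
cheek? -0.08227168727532294 0.02462735186864869
cheek? -0.03779616790115017 0.022871067626560083
cheek? -0.030813238172426042 -0.024646191626993524
cheek? -0.08201626167059116 -0.025455217299296985
[-5.57692396e-01 -2.29730552e-01  1.77187712e+00  3.20043699e-04
  1.59734796e+00  2.68118054e-01]
```

View pics/t9.png

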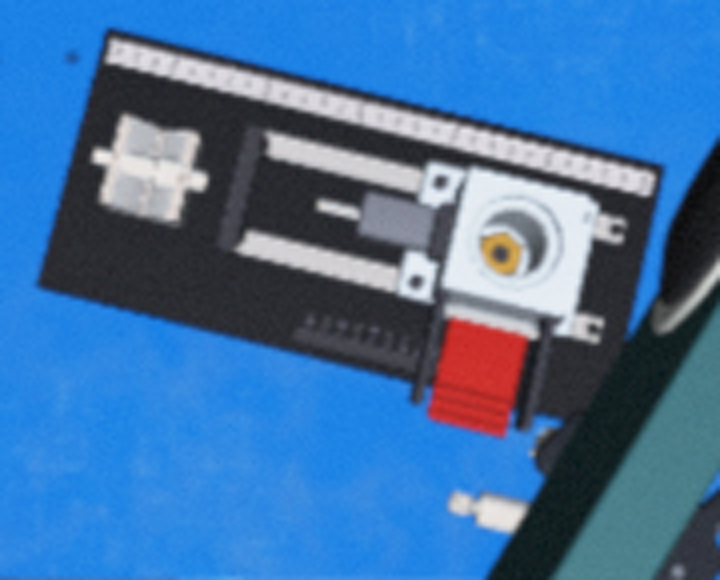

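```bash
python3 -m inch '[[-0.004,0.019,0,0,0,-9.4,0],[-0.004,0.019,0,0,0,-9.4,0],[-0.004,0.019,0,0,0,-9.4,0],[-0.004,0.019,0,0,0,-9.4,0],[-0.004,0.019,0,0,0,-9.4,0]]';python3 -m inch '[[0,0,0,0,0,-9.4,0],[0,0,-0.02,0,0,0,0],[0,0,-0.02,0,0,0,0],[0,0,-0.02,0,0,0,0],[0,0,0,0,0,0,0]]'
```

```text
clock: 36.78
position: [0.4338, -0.1593, 0.2184]
eef_rot: [-1.57, -0.0, -1.647]
wrist_force: [-0.8, 0.5, -0.2]
opening: 0.0006
clock: 37.4
position: [0.4329, -0.1592, 0.155]
eef_rot: [-1.574, 0.001, -1.806]
wrist_force: [-0.4, -0.6, 0.5]
opening: 0.0002
```

Run:
```python
from h import *
s=cam("side");crop(s,"pics/s10.png",200,140,130,130,6);print(bot.state()["position"])
C=lambda p:np.round((p-[200,140]+.5)*6-.5,1)
print(C(proj(s,bot.state()["position"])),C(proj(s,[.4337,-.1592,.104])))
```

```text
[ 0.43340247 -0.15938358  0.1564265 ]
[[310.4 400.3]] [[326.5 507.3]]
```

View pics/s10.png

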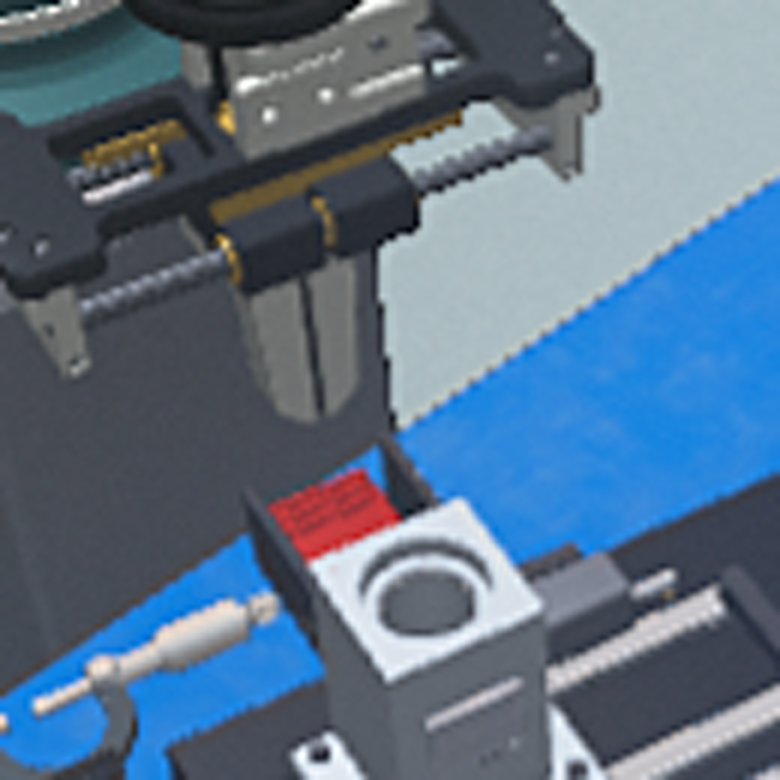

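The closed fingers (tip at crop 315,415) are above the red pad (330,505), between the cheeks at (255,510) and (395,460). Going down.

```bash
python3 -m inch '[[0,0,-0.02,0,0,0,0],[0,0,-0.02,0,0,0,0],[0,0,-0.01,0,0,0,0],[0,0,0,0,0,0,0],[0,0,0,0,0,0,0]]';python3 -m inch '[[0,0,-0.003,0,0,0,0],[0,0,-0.002,0,0,0,0],[0,0,-0.002,0,0,0,0],[0,0,0,0,0,0,0],[0,0,0,0,0,0,0]]'
```

```text
clock: 38.08
position: [0.4339, -0.1595, 0.1077]
eef_rot: [-1.57, -0.0, -1.807]
wrist_force: [-0.4, -0.7, 0.6]
opening: 0.0006
clock: 38.7
position: [0.4338, -0.1594, 0.1007]
eef_rot: [-1.57, -0.0, -1.807]
wrist_force: [-1.9, 0.1, 6.0]
opening: 0.0006
```

```bash
python3 -m inch '[[0,0,-0.001,0,0,0,0],[0,0,-0.001,0,0,0,0],[0,0,0,0,0,0,0],[0,0,0,0,0,0,0],[0,0,0,0,0,0,0]]'
```

```text
clock: 39.33
position: [0.4338, -0.1595, 0.0993]
eef_rot: [-1.57, -0.0, -1.807]
wrist_force: [-6.7, 2.8, 12.3]
opening: 0.0007
```

Pressed to about its stop (12 N). Pushing along +y of the slide.

```bash
python3 -m inch '[[0.0009,0.0039,0,0,0,0,0],[0.0009,0.0039,0,0,0,0,0],[0.0009,0.0039,0,0,0,0,0],[0.0009,0.0039,0,0,0,0,0],[0.0009,0.0039,0,0,0,0,0]]'
```

```text
clock: 39.95
position: [0.4384, -0.1402, 0.0993]
eef_rot: [-1.57, -0.001, -1.807]
wrist_force: [-4.7, -0.7, 11.3]
opening: 0.0008
```

```bash
python3 -m inch '[[0.0009,0.0039,0,0,0,0,0],[0.0009,0.0039,0,0,0,0,0],[0.0009,0.0039,0,0,0,0,0],[0.0009,0.0039,0,0,0,0,0],[0.0009,0.0039,0,0,0,0,0]]';python3 -m inch '[[0.0009,0.0039,0,0,0,0,0],[0.0009,0.0039,0,0,0,0,0],[0.0009,0.0039,0,0,0,0,0],[0.0009,0.0039,0,0,0,0,0],[0.0009,0.0039,0,0,0,0,0]]'
```

```text
clock: 40.58
position: [0.4431, -0.1207, 0.0993]
eef_rot: [-1.569, -0.001, -1.807]
wrist_force: [-3.3, -3.1, 9.2]
opening: 0.0004
clock: 41.2
position: [0.4478, -0.1012, 0.0993]
eef_rot: [-1.569, -0.001, -1.807]
wrist_force: [-0.7, -2.6, 7.5]
opening: 0.0005
```

Run:
```python
from h import *
t=cam("top");crop(t,"pics/t11.png",240,215,180,145,4)
```

```text
(no output)
```

View pics/t11.png

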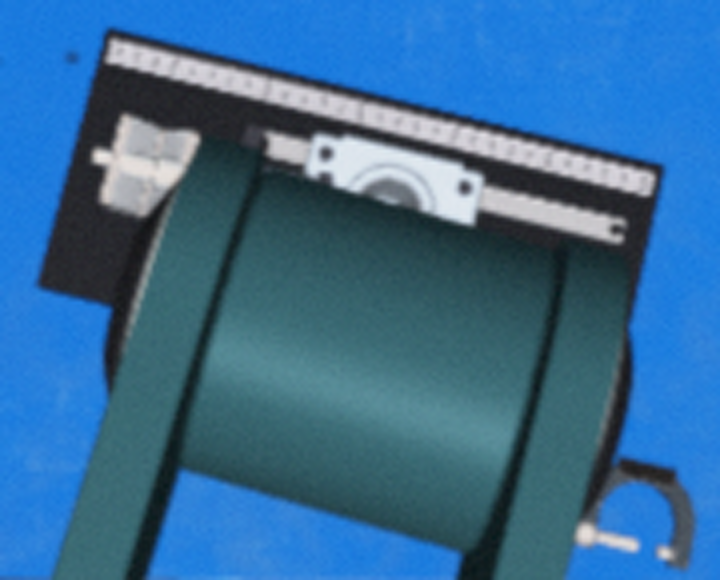

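The slide is following: its plate edge has gone from crop x≈425 to 310, and the stop bar is at 255. Continuing.

```bash
python3 -m inch '[[0.0009,0.0039,-0.0004,0,0,0,0],[0.0009,0.0039,0,0,0,0,0],[0.0009,0.0039,0,0,0,0,0],[0.0009,0.0039,0,0,0,0,0],[0.0005,0.002,0,0,0,0,0]]'; python3 -m inch '[[0.0005,0.002,0,0,0,0,0],[0.0005,0.002,0,0,0,0,0],[0.0002,0.001,0,0,0,0,0],[0.0002,0.001,0,0,0,0,0],[0,0,0,0,0,0,0]]'
```

```text
clock: 41.88
position: [0.4521, -0.0836, 0.0993]
eef_rot: [-1.568, -0.001, -1.807]
wrist_force: [-1.4, -2.9, 11.3]
opening: 0.0005
clock: 42.5
position: [0.4533, -0.0781, 0.0992]
eef_rot: [-1.568, -0.002, -1.807]
wrist_force: [-2.6, -6.9, 12.1]
opening: 0.0005
```

```bash
python3 -m inch '[[0.0002,0.001,0,0,0,0,0],[0.0001,0.0005,0,0,0,0,0],[0,0,0,0,0,0,0],[0,0,0,0,0,0,0],[0,0,0,0,0,0,0]]'
```

```text
clock: 43.12
position: [0.4536, -0.0766, 0.0992]
eef_rot: [-1.568, -0.002, -1.808]
wrist_force: [-2.9, -5.7, 11.9]
opening: 0.0002
```

```bash
python3 -m inch '[[0.0002,0.001,0,0,0,0,0],[0.0002,0.001,0,0,0,0,0],[0.0002,0.001,0,0,0,0,0],[0,0,0,0,0,0,0],[0,0,0,0,0,0,0]]'
```

```text
clock: 43.75
position: [0.454, -0.0745, 0.0992]
eef_rot: [-1.568, -0.004, -1.808]
wrist_force: [-6.1, -14.8, 12.2]
opening: 0.0003
```

Run:
```python
from h import *
t=cam("top");crop(t,"pics/t12.png",240,215,180,145,4);s=cam("side");crop(s,"pics/s12.png",200,160,180,140,4)
```

```text
(no output)
```

View pics/s12.png

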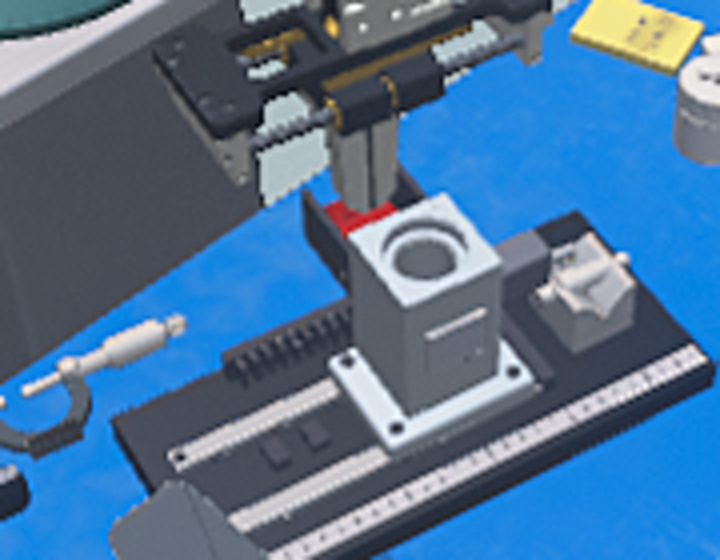

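View pics/t12.png

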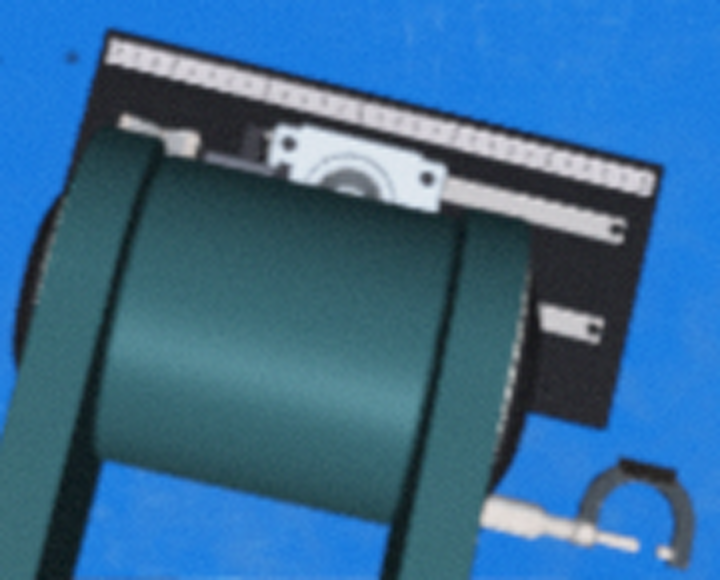

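The slide plate now meets the stop bar (top crop 268), with 16 N along the push. Lifting straight up so the tab springs back.

```bash
python3 -m inch '[[0,0,0.004,0,0,0,0],[0,0,0.006,0,0,0,0],[0,0,0.02,0,0,0,0],[0,0,0.04,0,0,0,0],[0,0,0.05,0,0,0,0]]';python3 -m inch '[[-0.01,-0.04,0,0,0,0,0],[-0.01,-0.04,0,0,0,0,0],[-0.01,-0.04,0,0,0,0,0],[-0.01,-0.04,0,0,0,0,0],[-0.01,-0.04,0,0,0,0,0]]';python3 -m inch '[[-0.01,-0.04,0.03,0,0,0,0],[-0.01,-0.04,0.03,0,0,0,0],[-0.01,-0.04,0,0,0,0,0],[-0.01,-0.04,0,0,0,0,0],[0,-0.04,0,0,0,0,0]]'
python3 - <<'E'
from h import *
t=cam("top");s=cam("side");crop(s,"pics/s13.png",200,160,180,140,4);crop(t,"pics/t13.png",240,215,180,145,4);cv2.imwrite("pics/s13f.png",s["color"][:,:,::-1])
c=t["color"].astype(int);m=((c[...,0]>130)&(c[...,1]<70)&(c[...,2]<70)).astype(np.uint8)
m[:, :270]=0;m[:,420:]=0;m[:215]=0;m[345:]=0
n=np.argwhere(m);r=cv2.minAreaRect(n[:,::-1].astype(np.float32))
yd=np.array([.2345,.972,0]);xd=np.array([.972,-.2345,0])
for q in cv2.boxPoints(r):
    p=onz(t,*q,.104);print("slide x %.4f y %.4f"%((p-[.5074,-.1778,0])@xd,(p-[.5074,-.1778,0])@yd))
E
```

```text
clock: 44.48
position: [0.4533, -0.0726, 0.2191]
eef_rot: [-1.571, 0.0, -1.807]
wrist_force: [1.4, -0.8, -0.3]
opening: 0.0005
clock: 45.1
position: [0.4033, -0.274, 0.2187]
eef_rot: [-1.57, -0.0, -1.807]
wrist_force: [1.0, 0.4, -0.0]
opening: 0.0007
clock: 45.72
position: [0.3631, -0.4742, 0.2788]
eef_rot: [-1.57, -0.001, -1.808]
wrist_force: [-0.4, -0.6, 0.5]
opening: 0.0005
slide x -0.0855 y 0.0974
slide x -0.0398 y 0.0973
slide x -0.0399 y 0.0608
slide x -0.0856 y 0.0612
```

View pics/s13f.png

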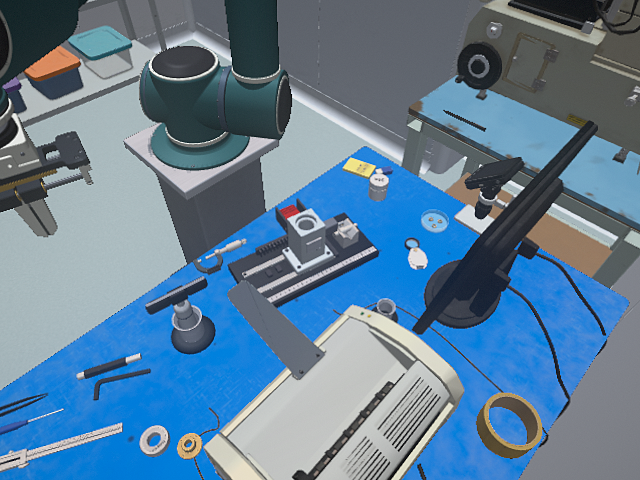

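View pics/t13.png

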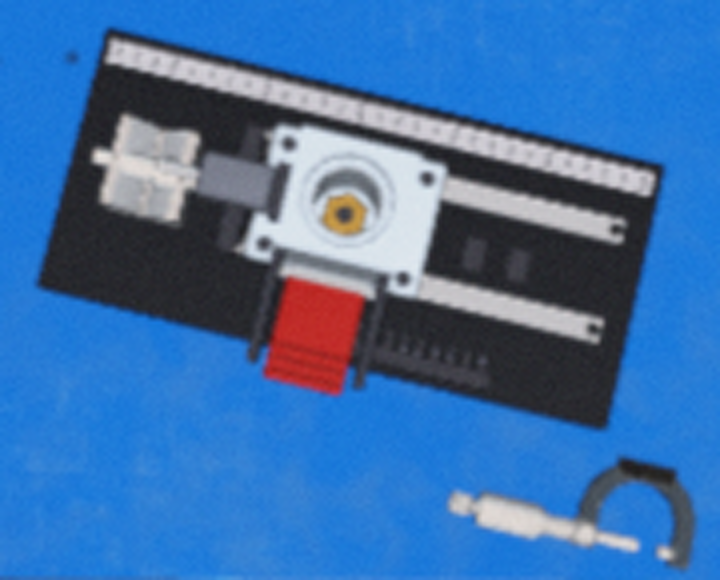

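View pics/s13.png

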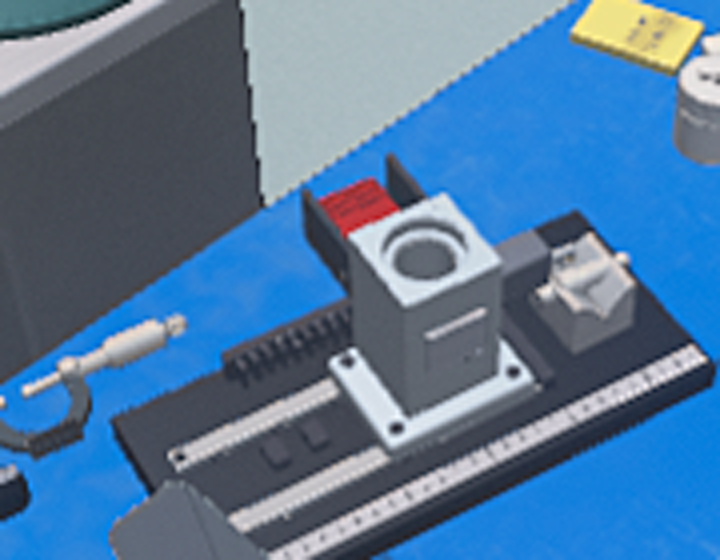

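Run:
```python
from h import *
t=cam("top")
def head(img,x0,y0,x1,y1):
    c=img.astype(int);m=((c[...,0]>150)&(c[...,2]<110)&(c[...,1]>90)&(c[...,1]<200)).astype(np.uint8)
    k=np.zeros_like(m);k[y0:y1,x0:x1]=m[y0:y1,x0:x1]
    cs=cv2.findContours(k,cv2.RETR_EXTERNAL,cv2.CHAIN_APPROX_NONE)[0];p=np.vstack(cs);return cv2.minEnclosingCircle(p)
h1=head(t["color"],310,255,345,280)
h0=head(cv2.imread("pics/top0.png")[:,:,::-1],350,260,385,295)
B0=np.array([.5074,-.1778,0]);yd=np.array([.2345,.972,0])
for n,h,B in(("start",h0,B0),("now",h1,B0+.0797*yd)):
    print(n,h)
    for z in(.060,.0666,.137): print(z,proj(t,B+[0,0,z]))
```

```text
start ((365.0, 278.0), 5.000100135803223)
0.06 [[364.42875448 277.9498895 ]]
0.0666 [[364.76718388 277.67359012]]
0.137 [[368.69874604 274.46359693]]
now ((325.5, 268.5), 4.94984769821167)
0.06 [[325.37827086 268.36031496]]
0.0666 [[325.4406422  268.01730229]]
0.137 [[326.16504539 264.03330669]]
```

```bash
python3 -c "
from rig import bot
print(bot.sign_off(),bot.state()['clock'])"
```

```text
the job is handed in; nothing more can be done
the job is handed in; nothing more can be done
```

The job is handed in, all steps done in the order you asked, at about 46 s on the clock (limit 72 s).

1. **Bolt:** I took the wrench from the larger stand and unscrewed the transit bolt anticlockwise, re-gripping once. I stopped when the torque repeatedly rose to 0.36–0.47 N m and slipped with no change in height. It had turned at about 0.25 N m until then.
2. **Wrench:** It is back upright in its stand.
3. **Slide:** I held the tab down with about 12 N and pushed until the resistance reached about 16 N, then lifted straight off.

**Last checks:**
- The final pictures show the slide plate against the stop bar, with about 79 mm of travel measured.
- The tab looks sprung back up. The loose items I could see look unmoved, but I did not measure them.
- The gripper is clear of everything.

**Uncertain or disagreeing:**
- The first time the torque fell away I could not tell whether the bolt was at its stop. I turned back about 12° to test, then re-gripped, and the bolt still turned further before it stopped.
- The camera could not measure the bolt's final height, because the rise moves its image by less than a pixel. That it is fully up rests on the torque, the wrench's resting height (about 6.5 mm of rise) and the slide being free.

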